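# Restock the condiment caddy by height and block the gap

### The job

Restock the rinsed condiment caddy on the draining board: stand the sauce bottle, pepper mill, spice jar and salt shaker in it upright in one close row in order of height, the tallest at the caddy's high end board and stepping down towards the low one. Stand the wooden block upright on the caddy's floor in the space left at the low end, so that the row cannot slide about when the caddy is carried. Set the glass sauce bottle down gently, and leave the oil bottle and the food tin where they stand.

Things in the scene. Friction and masses are not known exactly. Their poses are not given: they have to be found in the camera images.
- sauce_bottle: The tallest of the four condiments: a round dark glass sauce bottle, 214 mm high, 56 mm across its body up to 115 mm; above that it tapers evenly to a black cap 28 mm across at the top (34 mm to grip at 190 mm up); about 0.5 kg. Origin: centre of its underside, z up.
- pepper_mill: Second in height: a brown wooden pepper mill with a waist and a round head, 170 mm high with a small metal knob on top, 58 mm across the foot; its round head spans 123 to 159 mm up and is widest, 49 mm, from 131 to 143 mm up, a good place to grip; about 0.2 kg. Origin: centre of its underside, z up.
- spice_jar: Third in height: a straight round white ceramic jar with a pale wooden lid fixed on it, 125 mm high, 54 mm across from foot to lid; the lid begins 98 mm up; about 0.2 kg. Origin: centre of its underside, z up.
- salt_shaker: The shortest condiment: a clear salt shaker with a grey domed cap, 90 mm high, 44 mm across at 30 mm up, tapering to its cap, which is straight and 34 mm across from 66 to 78 mm up (the place to grip); may lean by 2 degrees on its rounded foot; about 0.1 kg. Origin: centre of its underside, z up.
- wood_block: Plain pale wooden packing block, 54 x 54 mm and 70 mm high with rounded edges, standing on end; about 0.13 kg. Origin: centre of its underside, z up, x and y square to its side faces.
- caddy: Narrow open wooden trough fixed on the steel draining board, no partitions. Origin: centre of its underside; x along its length, y across, z up. Inside 300 mm long (x -150 to +150) and 70 mm wide; floor 10 mm, tops of its 10 mm thick side walls 40 mm above its underside. The condiments and the block make 266 mm in a row: 34 mm to spare in all.
- high_end: The caddy's high end board with a hand slot near its top, 12 mm thick, 96 mm wide, 138 mm high, fixed across one end of the caddy (either end). Origin: centre of its underside, 156 mm from the caddy's origin along the caddy's x axis, so 6 mm outside the end of the inner length.
- low_end: The caddy's low end board, 12 mm thick, 96 mm wide, 50 mm high, fixed across the other end of the caddy. Origin: centre of its underside, 156 mm from the caddy's origin, facing the high end board.
- oil_bottle: Bystander, to be left standing: a tall clear oil bottle with a yellow cap, 268 mm high, 61 mm across, behind the work, on the worktop like the things to be moved. Origin: centre of its underside.
- food_tin: Bystander, to be left standing: a round food tin with a red and white label, 110 mm high, 75 mm across. Origin: centre of its underside.
There are look-alikes about, which are no part of the job. What is shaped like the wood_block but purple is not meant.

How it is judged:
By the outcome, as a careful person would: the job done as asked, in the order asked, and still so for the second after the job is handed in, with the robot touching nothing.
It also fails if it takes over 131 s, if anything falls off the work surface, if the arm or the gripper's body presses on something with over 40 N, if the wrist force passes 120 N, or if a joint passes its speed limit or range.

### The arm

A 6-joint arm with a two-finger parallel gripper is mounted at the origin on a cart in front of the work surface, level with it; the furniture and walls round the work are solid. World frame = base frame: x ahead of the robot, y to its left, z up, the work surface at z = 0. Lengths are in mm, angles in rad, forces in N, time in s.
With the tool pointing down it reaches from about 350 to 875 mm from the base axis. Payload 4.2 kg.
Tool frame: the origin (TCP) lies midway between the tips of the shut fingers; the grasp point (between the pads) lies 19 mm behind it; z points along the fingers, y is the line along which they close (so a half turn about z gives the same grasp; the last joint's range is limited). The gripper opens to 85 mm and grips with 20 to 120 N. Pads are 22 mm wide; open, the fingers measure 114 mm over their backs; the gripper's body (76 mm by 85 mm) begins 54 mm behind the grasp point. The pads swing forward as they close: fully open they stand 13 mm farther back than shut.
Start: joints at [1.593, 0.385, 0.008, 0, -1.194, -0.259], TCP at [146.589, 607.545, 231.312] pointing down, gripper open.
Joint ranges: [-3.14, 3.14], [-1.21, 2.06], [-1.07, 1.41], [-3.16, 2.05], [-2.99, -0.16], [-3.1, 3.1]. Speed limits (rad/s): [2.79, 2.79, 3.14, 3.14, 3.14, 3.14].

### API

Orientations are given as a unit quaternion [x, y, z, w].
In Python, from bench import * gives the robot as it stands.
- The arm moves only by the tool drive_tool, never from a script. Its argument "plan" is a list that holds one entry, the list of rows, each a list of 5 numbers: the closure, from -1 (fully open) to 1 (shut), then the shift along the world's x, y, z in mm, then the turn about the world's z in degrees. A call has 1 to 20 rows; each row shifts and turns the commanded pose from where the row before left it; what a row does not reach is not made up. A row lasts 1/12 s, in which the tool goes at most 41.7 mm and 7.16 degrees, less where a joint would pass 70% of its speed; a pose out of reach is approached as far as the arm can. A call is refused whole if a number of a shift passes 41.7 or a number of a turn 7.16, either way. A call with a gripper value outside its range is refused whole. The fingers move at their own pace and stop on an object; the grip force is fixed at half the most. Time passes only in rows, so rows that do not move let the fingers close. It gives the time, the measured TCP pose, the force, the opening and the grip force at its end, in the units of the state.
- read_state(): the state, without advancing time (a new reading comes with each control period).
- get_image(name): name is "scene" or "top" or "wrist"; returns (picture, depth): 384x512x3 uint8, red, green, blue; 384x512 float32, mm along the optical axis (not along the pixel's ray), 0 where there is no reading.
- camera_model(name): a dict with "fx", "fy", "cx", "cy" (pixels), "R" (3x3) and "t" (3): a world point X has camera coordinates R X + t; the wrist camera has in their place "mount" (4x4, takes a point from camera to tool coordinates, whose origin is the TCP and whose axes are the flange's). Camera axes: x right, y down, z forward; pixel columns grow to the right and rows downward; lengths in mm; the calibration is good to about 2 mm. The wrist camera is an equidistant fisheye: a pixel r from the principal point sees the ray r / f radians off the axis. A picture is of the moment at which its call begins: read the wrist's pose just before it. camera_model takes no time and is no camera call.
- job_done(): hands the job in; it is judged then, once.
The state is a dict: "clock": time; "joints": joint angles; "joint_vel": joint speeds; "joint_efforts": joint torques, N m; "position": TCP position; "ee_rot": TCP orientation; "contact_force": force on the tool from outside, world axes, zero at the start; "wrist_torque": the same for the moment, N m; "gripper_width": finger opening in mm; "grasp_force": force on a finger pad.
Only numpy, scipy, OpenCV 4.12 (cv2) and the standard library are available. Lean on these libraries where they do the work, as an engineer would, in place of code of your own. Each camera call takes 0.05 s, during which the arm holds its last target. There are 200 camera calls.

## Working session

There is one attempt and no reset: what is moved stays moved. The work goes in short steps, Python scripts to look and compute and a tool call to move; the robot and the scene stay as the last step left them, time stands still between calls to the robot, and variables do not carry over. Pictures are saved under pics/ and viewed, at most 14 in all, crops included, and the job is handed in when it is done.

Besides the shell and the picture viewer there is one more tool, called after "Emit:" as name([rows], argument=value, ...), one row to a line, values as JSON. drive_tool: Moves the arm, as the interface text tells. Its arguments: {"type":"object","properties":{"plan":{"type":"array"}},"required":["plan"]}

```bash
mkdir -p pics; ls; python3 - <<'E'
from bench import *
import cv2,numpy as np
print(read_state())
for n in("scene","top"):
    p,d=get_image(n); np.savez(n+"0.npz",p=p,d=d); cv2.imwrite(f"pics/{n}0.png",cv2.resize(p[:,:,::-1],(800,600)))
    print(n,camera_model(n))
print(camera_model("wrist"))
E
```

```text
pics
{'clock': 0.0, 'joints': array([ 1.59262817e+00,  3.85546297e-01,  6.62974868e-03, -5.41212579e-04,
       -1.19398615e+00, -2.58575368e-01]), 'joint_vel': array([-3.98943648e-04, -6.66855689e-04,  1.42093412e-03,  5.69177919e-04,
       -1.26605268e-03, -6.05627088e-05]), 'joint_efforts': array([ 2.04737808e-04, -3.92286837e+01,  1.88398772e+01,  4.18627471e+00,
       -4.72244763e-03, -4.08269642e-06]), 'position': array([146.43414796, 607.00164334, 230.22304213]), 'ee_rot': array([ 9.92989862e-01, -1.18194591e-01, -1.01871496e-04,  1.07799768e-03]), 'contact_force': array([ 0.2869417 , -0.03020712,  0.80481418]), 'wrist_torque': array([ 0.02890095, -0.00332189, -0.03681014]), 'grasp_force': 0.0, 'gripper_width': 85.36699429860958}
scene {'fx': 422.27397650283325, 'fy': 422.27397650283325, 'cx': 253.50299363375996, 'cy': 186.64585285195997, 'R': array([[ 0.8624124 , -0.5061487 ,  0.00763795],
       [-0.19611424, -0.34798765, -0.91675722],
       [ 0.46667339,  0.78912489, -0.39937183]]), 't': array([-361.81616869,  198.07093283,  888.52950415])}
top {'fx': 399.90790099488817, 'fy': 399.90790099488817, 'cx': 252.12730885885355, 'cy': 190.09556102647318, 'R': array([[ 0.0176289 , -0.99957673, -0.02314267],
       [-0.98460856, -0.01333025, -0.17426497],
       [ 0.17388271,  0.02585857, -0.98442681]]), 't': array([135.97067719, 516.32983208, 998.97675974])}
{'fx': 297.3186396354542, 'fy': 297.3186396354542, 'cx': 258.8396791339185, 'cy': 190.72199936776244, 'mount': array([[ 1.18347597e-03, -9.58131063e-01, -2.86327550e-01,
         7.31991692e+01],
       [ 9.99999211e-01,  1.25469533e-03, -6.52662734e-05,
         1.17262301e+00],
       [ 4.21787483e-04, -2.86327247e-01,  9.58131792e-01,
        -1.44015473e+02],
       [ 0.00000000e+00,  0.00000000e+00,  0.00000000e+00,
         1.00000000e+00]])}
```

View pics/scene0.png

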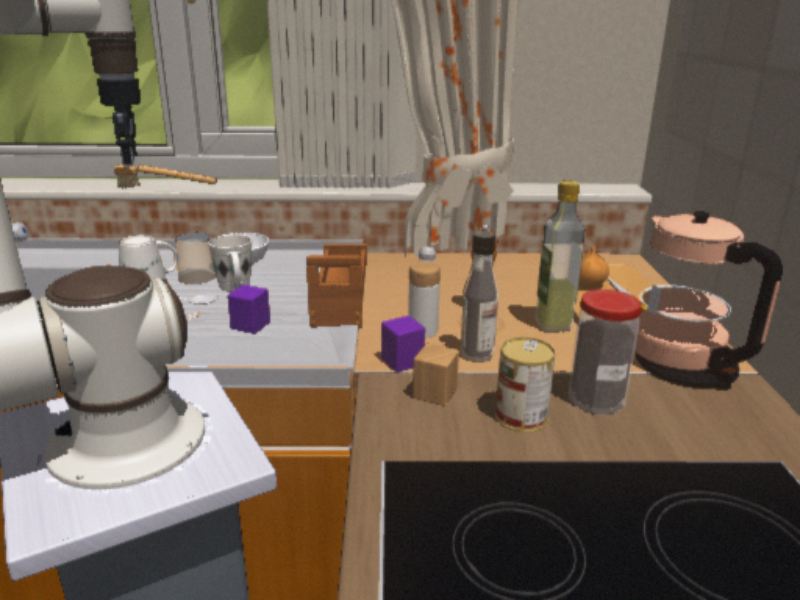

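View pics/top0.png

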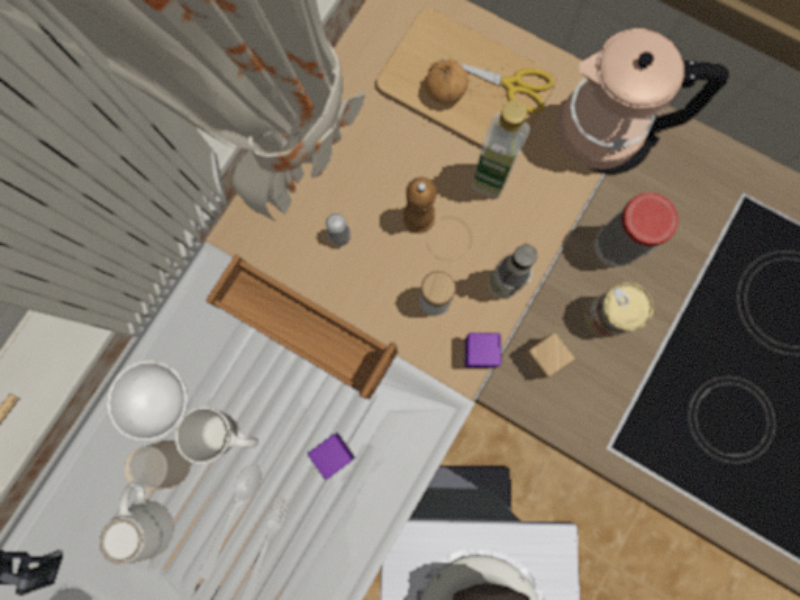

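Scene (800x600 pixels): two purple blocks at (403,343) and (250,308); the pale wood block is at (436,375). The sauce bottle is at (480,300), not the red-lidded jar; the spice jar is at (424,300); the mill and salt shaker are clear in the top view at (420,200) and (338,230). The caddy runs (228,280)-(378,370) in the top view. Next I measure from depth.

```bash
cat > h.py <<'E'
import numpy as np,cv2
from bench import *
def cloud(n,d,m=None):
    m=m or camera_model(n); v,u=np.mgrid[0:384,0:512]
    P=np.stack([(u-m['cx'])/m['fx']*d,(v-m['cy'])/m['fy']*d,d],-1)
    W=(P-m['t'])@m['R']; W[d<=0]=np.nan; return W
def proj(n,X):
    m=camera_model(n); c=m['R']@np.array(X,float)+m['t']; return m['fx']*c[0]/c[2]+m['cx'],m['fy']*c[1]/c[2]+m['cy']
E
python3 - <<'E'
from h import *
L={n:np.load(n+"0.npz") for n in("scene","top")}
Wt=cloud("top",L["top"]["d"])
s=.64
for k,(u,v) in dict(sauce_cap=(523,256),mill_knob=(422,187),jar=(438,284),salt=(336,223),block=(552,353),lowA=(222,270),endB=(380,360),floor=(300,330),tin=(627,305),oil=(513,112),purple=(484,345),table=(450,240),board=(330,400),purp2=(330,455)).items():
    r=Wt[int(v*s)-2:int(v*s)+3,int(u*s)-2:int(u*s)+3].reshape(-1,3); print(k,np.nanmedian(r,0).round(0))
# height map from both, 1px=1mm crop
lo=np.array([300,-350]);
H=np.full((600,700),-50.);C=np.zeros((600,700,3),np.uint8)
for n in L:
    W=cloud(n,L[n]["d"]).reshape(-1,3);c=L[n]["p"].reshape(-1,3)
    ok=~np.isnan(W[:,0]);W=W[ok];c=c[ok]
    ij=((W[:,:2]-lo)/1).astype(int);g=(ij>=0).all(1)&(ij[:,0]<600)&(ij[:,1]<700)&(W[:,2]<300)
    for (i,j),z in zip(ij[g],W[g,2]):
        a=H[max(i-1,0):i+2,max(j-1,0):j+2];a[a<z]=z
np.save("H.npy",H)
g=cv2.applyColorMap(np.clip((H+30)*255/300,0,255).astype(np.uint8),cv2.COLORMAP_JET)[::-1,::-1]
cv2.imwrite("pics/hm.png",np.ascontiguousarray(g))
E
```

```text
sauce_cap [548. -40. 213.]
mill_knob [666. 101. 166.]
jar [524.  75. 123.]
salt [631. 241.  87.]
block [ 425. -111.   69.]
lowA [568. 450.   4.]
endB [407. 164. 133.]
floor [461. 306.  11.]
tin [ 496. -221.  106.]
oil [739. -21. 266.]
purple [436.  -1.  69.]
table [629.  48.  -1.]
board [343. 252.  -0.]
purp2 [257. 240.  71.]
```

View pics/hm.png

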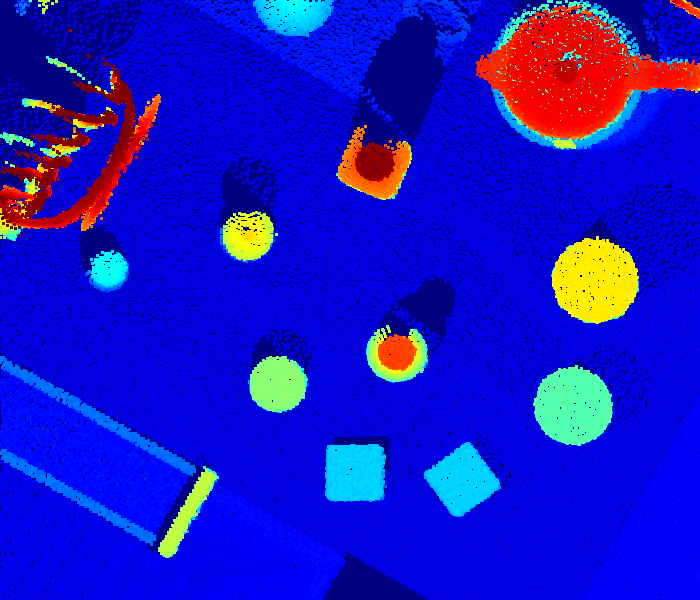

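The height map is clear: the high end board is the near right one (map px (190,512)), and the low end is at upper left. Now exact fits.

```bash
python3 - <<'E'
from h import *
from scipy.optimize import least_squares
A={n:cloud(n,np.load(n+"0.npz")["d"]) for n in("scene","top")}
W=np.concatenate([A[n].reshape(-1,3) for n in A]);W=W[~np.isnan(W[:,0])]
def near(c,r,z0,z1,w=W): return w[(np.hypot(w[:,0]-c[0],w[:,1]-c[1])<r)&(w[:,2]>z0)&(w[:,2]<z1)]
# circle with known radius profile -> fit centre by side points
def fitc(name,c,r,z0,z1):
    for n in A:
        w=A[n].reshape(-1,3);w=w[~np.isnan(w[:,0])];p=near(c,r+12,z0,z1,w)
        if len(p)<15: continue
        f=least_squares(lambda q:np.hypot(p[:,0]-q[0],p[:,1]-q[1])-r,c,loss='soft_l1'); print(name,n,len(p),f.x.round(1),np.abs(f.fun).mean().round(1),'zmax',np.percentile(near(c,r,0,300,w)[:,2],98).round(0))
fitc('sauce',(548,-45),28,15,110)
fitc('mill',(660,103),24.5,131,143)
fitc('jar',(520,72),27,15,115)
fitc('salt',(630,241),22,25,35);fitc('saltcap',(630,241),17,66,78)
fitc('tin',(496,-223),37.5,15,100);fitc('oil',(735,-23),30.5,15,120)
for nm,c,h in(('block',(422,-111),70),('purple',(427,-5),70),('jartop',(520,72),125),('saucetop',(548,-45),214),('salttop',(630,241),90),('milltop',(664,102),160)):
    p=near(c,45,h-8,h+6);
    print(nm,len(p),cv2.minAreaRect(p[:,:2].astype(np.float32)),((p[:,:2].max(0)+p[:,:2].min(0))/2).round(1),np.median(p[:,2]).round(1))
# high end
p=near((410,162),70,110,150);print('high',cv2.minAreaRect(p[:,:2].astype(np.float32)),np.percentile(p[:,2],[50,95]))
t=near((480,300),230,30,55);t=t[t[:,1]>170]
print('walls',cv2.minAreaRect(t[:,:2].astype(np.float32)),len(t))
np.save("t.npy",t)
f=near((461,306),40,-5,20);print('floor',np.median(f[:,2]))
# curtain extents
q=W[(W[:,0]<750)&(W[:,1]>150)&(W[:,2]>60)&(W[:,0]>450)&(W[:,2]<500)&(np.hypot(W[:,0]-630,W[:,1]-241)>35)]
for y in range(150,520,30):
    m=q[(q[:,1]>=y)&(q[:,1]<y+30)]
    if len(m): print(y,m[:,0].min().round(0),m[m[:,0].argmin(),2].round(0),len(m))
E
```

```text
sauce scene 741 [549.4 -45.3] 1.1 zmax 214.0
sauce top 179 [548.2 -46.1] 0.4 zmax 215.0
mill top 73 [666.4 102.3] 1.0 zmax 166.0
jar scene 589 [518.   74.5] 1.2 zmax 126.0
jar top 123 [517.2  73.3] 0.2 zmax 126.0
salt top 22 [632.2 243.4] 0.6 zmax 88.0
saltcap scene 37 [634.6 243.2] 1.4 zmax 89.0
saltcap top 32 [633.  243.4] 0.7 zmax 88.0
tin scene 1175 [ 495.7 -221.8] 1.0 zmax 110.0
tin top 303 [ 494.4 -224.4] 0.6 zmax 110.0
oil scene 889 [737.5 -24.5] 2.5 zmax 268.0
oil top 329 [736.5 -23.9] 2.4 zmax 268.0
block 801 ((419.87933349609375, -112.50884246826172), (55.704872131347656, 55.38006591796875), 36.39651107788086) [ 420.7 -111.8] 69.0
purple 725 ((427.27972412109375, -6.328847885131836), (55.74262619018555, 54.9323844909668), 89.66844940185547) [427.2  -6.3] 68.8
jartop 530 ((516.4789428710938, 73.0211410522461), (53.04503631591797, 53.25845718383789), 56.880950927734375) [516.3  72.3] 123.0
saucetop 259 ((547.0316772460938, -47.08848190307617), (33.34343338012695, 32.498558044433594), 43.556182861328125) [548.1 -46.3] 212.7
salttop 121 ((631.8379516601562, 242.77906799316406), (27.83751678466797, 29.184621810913086), 65.10958862304688) [632.3 240.9] 85.4
milltop 148 ((665.3209838867188, 102.21855926513672), (31.61617088317871, 31.46367073059082), 0.355922669172287) [665.3 102.2] 155.3
high ((386.1988830566406, 162.31336975097656), (15.570717811584473, 94.10649871826172), 60.27479934692383) [134.97622087 140.6084634 ]
walls ((476.02911376953125, 343.70367431640625), (432.6561584472656, 339.372802734375), 3.1631124019622803) 1932
floor 10.487382706978993
210 705.0 200.0 432
240 670.0 191.0 892
270 673.0 214.0 1688
300 656.0 436.0 4671
330 637.0 431.0 2201
360 637.0 493.0 1605
390 583.0 470.0 5517
420 525.0 298.0 5511
450 482.0 246.0 5473
480 450.0 188.0 5213
510 450.0 369.0 881
```

```bash
python3 - <<'E'
from h import *
A={n:cloud(n,np.load(n+"0.npz")["d"]).reshape(-1,3) for n in("scene","top")}
for n in A:
  W=A[n];W=W[~np.isnan(W[:,0])]
  for ang in (60.27,):
    a=np.radians(ang);e=np.array([np.cos(a),np.sin(a)]);g=np.array([-e[1],e[0]])
    d=W[:,:2]-[463.6,297.8];x=d@e;y=d@g;z=W[:,2]
    for nm,s in(('wall+',(z>36)&(z<46)&(abs(x)<140)&(y>30)&(y<50)),('wall-',(z>36)&(z<46)&(abs(x)<140)&(y<-30)&(y>-50))):
        if s.sum()>9: k=np.polyfit(x[s],y[s],1);print(n,nm,s.sum(),'slope deg',np.degrees(k[0]).round(2),'mid',k[1].round(1),np.percentile(y[s],[2,50,98]).round(1),'z',np.median(z[s]).round(1))
    for nm,s in(('high',(z>100)&(z<145)&(x<-135)&(x>-175)&(abs(y)<60)),('low',(z>45)&(z<60)&(x>135)&(x<175)&(abs(y)<60))):
        if s.sum()>9:
            k=np.polyfit(y[s],x[s],1);print(n,nm,s.sum(),'slope deg',np.degrees(k[0]).round(2),'x',np.percentile(x[s],[2,50,98]).round(1),'y',np.percentile(y[s],[1,99]).round(1),'z',np.percentile(z[s],[50,98]).round(1))
    s=(z>60)&(z<600)&(abs(y)<130)&(x>-130)&(x<260)
    for x0 in range(-120,260,40):
        q=s&(x>=x0)&(x<x0+40)
        if q.sum(): print(n,'over',x0,q.sum(),z[q].min().round(0),np.percentile(z[q],[2,50]).round(0),'y',y[q].min().round(0),y[q].max().round(0))
E
```

```text
scene wall+ 39 slope deg 0.29 mid 38.5 [35.  38.4 43.5] z 42.4
scene wall- 40 slope deg 0.94 mid -42.9 [-45.  -41.9 -37.3] z 42.4
scene high 380 slope deg -0.02 x [-162.7 -158.6 -152.6] y [-46.2  46.5] z [128.1 141.2]
scene low 73 slope deg 0.69 x [146.9 153.3 159.8] y [-46.7  46.7] z [49.8 54. ]
scene over 120 29 212.0 [219. 442.] y -130.0 18.0
scene over 160 9371 176.0 [185. 379.] y -129.0 130.0
scene over 200 1167 60.0 [ 64. 140.] y -130.0 130.0
scene over 240 936 60.0 [62. 97.] y -128.0 130.0
top wall+ 394 slope deg 0.06 mid 40.3 [35.6 40.3 45. ] z 39.6
top wall- 383 slope deg 0.05 mid -39.5 [-44.3 -39.5 -34.8] z 39.7
top high 227 slope deg 0.03 x [-160.1 -155.  -148.4] y [-45.7  46.2] z [136.9 140.6]
top low 171 slope deg -0.18 x [151.2 156.1 162.8] y [-45.4  46.6] z [49.8 53.2]
top over 120 315 385.0 [396. 572.] y -130.0 -90.0
top over 160 18614 171.0 [193. 453.] y -130.0 130.0
top over 200 331 178.0 [197. 357.] y -130.0 -68.0
```

```bash
python3 - <<'E'
from h import *
a=np.radians(60.3);e=np.array([np.cos(a),np.sin(a)]);g=np.array([-e[1],e[0]])
for n in("top","scene"):
    W=cloud(n,np.load(n+"0.npz")["d"]).reshape(-1,3);W=W[~np.isnan(W[:,0])]
    d=W[:,:2]-[632.5,243.2];r=np.hypot(*d.T)
    for z in range(100,420,20):
        s=(W[:,2]>=z)&(W[:,2]<z+20)&(r<110)
        if s.sum()>3:
            i=np.argsort(r[s])[3];q=d[s][i];print(n,'salt z',z,s.sum(),'r',r[s][i].round(),'dir',np.degrees(np.arctan2(q[1],q[0])).round(),q.round())
    d=W[:,:2]-[463.6,297.8];x=d@e;y=d@g
    for z in range(60,480,30):
        s=(W[:,2]>=z)&(W[:,2]<z+30)&(abs(y)<70)&(x>60)&(x<260)
        if s.sum()>3: print(n,'low z',z,s.sum(),np.sort(x[s])[3].round())
E
```

```text
top salt z 100 73 r 96.0 dir 62.0 [45. 84.]
top salt z 120 58 r 97.0 dir 52.0 [60. 76.]
top salt z 140 56 r 96.0 dir 56.0 [53. 80.]
top salt z 160 52 r 51.0 dir 19.0 [48. 16.]
top salt z 180 76 r 45.0 dir 26.0 [40. 20.]
top salt z 200 200 r 49.0 dir 20.0 [46. 17.]
top salt z 220 336 r 55.0 dir 16.0 [53. 15.]
top salt z 240 399 r 61.0 dir 8.0 [61.  9.]
top salt z 260 141 r 73.0 dir 15.0 [70. 19.]
top salt z 280 70 r 91.0 dir 44.0 [66. 63.]
top salt z 300 75 r 87.0 dir 49.0 [57. 65.]
top salt z 320 73 r 82.0 dir 58.0 [43. 69.]
top salt z 340 109 r 79.0 dir 59.0 [41. 67.]
top salt z 360 160 r 78.0 dir 58.0 [41. 66.]
top salt z 380 211 r 78.0 dir 61.0 [38. 68.]
top salt z 400 252 r 80.0 dir 64.0 [35. 72.]
top low z 150 58 168.0
top low z 180 501 164.0
top low z 210 398 164.0
top low z 240 445 165.0
top low z 270 471 164.0
top low z 300 537 164.0
top low z 330 591 165.0
top low z 360 683 165.0
top low z 390 764 164.0
top low z 420 858 165.0
top low z 450 1005 165.0
scene salt z 100 79 r 94.0 dir 51.0 [59. 73.]
scene salt z 120 76 r 95.0 dir 47.0 [64. 69.]
scene salt z 140 65 r 96.0 dir 50
[... 280 characters left out ...]
0.0 [67. 25.]
scene salt z 280 80 r 92.0 dir 52.0 [56. 72.]
scene salt z 300 81 r 85.0 dir 48.0 [57. 64.]
scene salt z 320 90 r 81.0 dir 55.0 [47. 66.]
scene salt z 340 99 r 77.0 dir 55.0 [44. 63.]
scene salt z 360 113 r 76.0 dir 55.0 [43. 62.]
scene salt z 380 133 r 78.0 dir 62.0 [36. 69.]
scene salt z 400 138 r 79.0 dir 61.0 [39. 69.]
scene low z 60 302 235.0
scene low z 90 312 234.0
scene low z 120 281 215.0
scene low z 150 148 169.0
scene low z 180 380 163.0
scene low z 210 364 163.0
scene low z 240 387 163.0
scene low z 270 394 161.0
scene low z 300 399 161.0
scene low z 330 420 162.0
scene low z 360 425 162.0
scene low z 390 442 162.0
scene low z 420 449 162.0
scene low z 450 458 162.0
```

Emit:
drive_tool([
  [[-1,26,-25,0,2.4],[-1,26,-25,0,2.4],[-1,26,-25,0,2.4],[-1,26,-25,0,2.4],[-1,26,-25,0,2.4],[-1,26,-25,0,2.4],[-1,26,-25,0,2.4],[-1,26,-25,0,2.4],[-1,26,-25,0,2.4],[-1,26,-25,0,2.4],[-1,26,-25,0,2.4],[-1,26,-25,0,2.4],[-1,26,-25,0,2.4],[-1,26,-25,0,2.4],[-1,26,-25,0,2.4],[-1,23,-23,0,2.4],[-1,0,0,0,0],[-1,0,0,0,0]],
])

```text
clock: 1.6
position: [560.2, 207.9, 230.3]
ee_rot: [0.977, 0.213, -0.001, 0.0]
contact_force: [-1.3, -0.1, 0.5]
gripper_width: 85.6
grasp_force: 0.0
```

```bash
cat >> h.py <<'E'
from scipy.spatial.transform import Rotation as Ro
def st():
    s=read_state();R=Ro.from_quat(s['ee_rot']).as_matrix()
    print(round(s['clock'],2),s['position'].round(1),'yawy',np.degrees(np.arctan2(R[1,1],R[0,1])).round(2),'tilt',np.degrees(np.arccos(-R[2,2])).round(2),'w',round(s['gripper_width'],1),'gf',round(s['grasp_force'],1),s['contact_force'].round(1)); return s,R
def wcloud(d,pos,R):
    m=camera_model('wrist');v,u=np.mgrid[0:384,0:512];x=(u-m['cx'])/m['fx'];y=(v-m['cy'])/m['fy'];th=np.hypot(x,y)+1e-9
    k=np.tan(th)/th;P=np.stack([x*k*d,y*k*d,d,np.ones_like(d)],-1)@m['mount'].T
    W=P[...,:3]@R.T+pos;W[(d<=0)|(th>1.3)]=np.nan;return W
E
python3 - <<'E'
from h import *
s,R=st();p,d=get_image("wrist");np.savez("w1.npz",p=p,d=d)
cv2.imwrite("pics/w1.png",p[:,:,::-1])
W=wcloud(d,s['position'],R).reshape(-1,3);W=W[~np.isnan(W[:,0])]
from scipy.optimize import least_squares
for nm,c,r,z0,z1 in(('salt',(632,243),17,66,78),('mill',(666,102),24.5,131,143),('jar',(517,73),27,20,115)):
    q=W[(np.hypot(W[:,0]-c[0],W[:,1]-c[1])<r+14)&(W[:,2]>z0)&(W[:,2]<z1)]
    if len(q)>15:
        f=least_squares(lambda t:np.hypot(q[:,0]-t[0],q[:,1]-t[1])-r,c,loss='soft_l1');print(nm,len(q),f.x.round(1),np.abs(f.fun).mean().round(2))
print('table',np.nanmedian(W[np.abs(W[:,2])<12,2]))
E
```

```text
1.6 [560.2 207.9 230.3] yawy -65.37 tilt 0.1 w 85.6 gf 0.0 [-1.3 -0.1  0.5]
mill 286 [667.8 102.4] 0.33
jar 1405 [518.   73.7] 0.38
table 1.6867104356930867
```

View pics/w1.png

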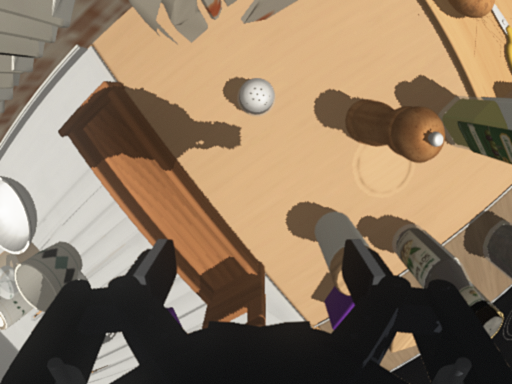

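The wrist view shows the salt shaker at (257,96), mill at (420,130), jar at (340,240). The camera sits on the forward (curtain) side, so I turn the tool by half a turn.

Emit:
drive_tool([
  [[-1,0,0,0,-7],[-1,0,0,0,-7],[-1,0,0,0,-7],[-1,0,0,0,-7],[-1,0,0,0,-7],[-1,0,0,0,-7],[-1,0,0,0,-7],[-1,0,0,0,-7],[-1,0,0,0,-7],[-1,0,0,0,-7],[-1,0,0,0,-7],[-1,0,0,0,-7],[-1,0,0,0,-7],[-1,0,0,0,-7],[-1,0,0,0,-7],[-1,0,0,0,-7],[-1,0,0,0,-7],[-1,0,0,0,-7],[-1,0,0,0,-7],[-1,0,0,0,-7]],
])

```text
clock: 3.32
position: [558.5, 210.8, 231.3]
ee_rot: [-0.534, 0.845, 0.0, -0.0]
contact_force: [0.5, -0.5, -0.3]
gripper_width: 85.3
grasp_force: 0.0
```

Emit:
drive_tool([
  [[-1,0,0,-22,-6.7],[-1,0,0,-22,-6.7],[-1,0,0,-22,-6.7],[-1,0,0,-22,-6.7],[-1,0,0,-22,-6.7],[-1,0,0,-20,-6.5],[-1,0,0,0,0],[-1,0,0,0,0]],
])

```text
clock: 3.98
position: [558.6, 210.1, 100.8]
ee_rot: [-0.217, 0.976, -0.001, -0.001]
contact_force: [0.8, -0.4, 0.0]
gripper_width: 85.7
grasp_force: 0.0
```

```bash
python3 -c "
from h import *
s,R=st();print(s['joints'].round(2))"
```

```text
3.98 [558.6 210.1 100.8] yawy 115.1 tilt 0.14 w 85.7 gf 0.0 [ 0.8 -0.4  0. ]
[ 0.63  0.46 -0.23  0.   -0.88 -1.76]
```

Emit:
drive_tool([
  [[-1,14,6,0,0],[-1,14,6,0,0],[-1,14,6,0,0],[-1,14,6,0,0],[-1,12,6,0,0],[-1,0,0,0,0],[-1,0,0,-10,0],[-1,0,0,-10,0],[-1,0,0,-10,0],[-1,0,0,-10,0],[-1,0,0,-10,0],[-1,0,0,0,0]],
])

```text
clock: 4.98
position: [625.6, 238.5, 48.0]
ee_rot: [-0.215, 0.977, -0.001, -0.003]
contact_force: [-0.1, -0.7, -1.1]
gripper_width: 85.3
grasp_force: 0.0
```

```bash
python3 - <<'E'
from h import *
s,R=st();p,d=get_image("scene");t,_=get_image("top")
u,v=proj("scene",(633,243,60));u2,v2=proj("top",(633,243,60))
f=lambda p,u,v:cv2.resize(p[int(v)-60:int(v)+60,int(u)-65:int(u)+65,::-1],(400,370))
cv2.imwrite("pics/s1.png",np.hstack([f(p,u,v),f(t,u2,v2)]))
E
```

```text
4.98 [625.6 238.5  48. ] yawy 114.81 tilt 0.33 w 85.3 gf 0.0 [-0.1 -0.7 -1.1]
```

View pics/s1.png

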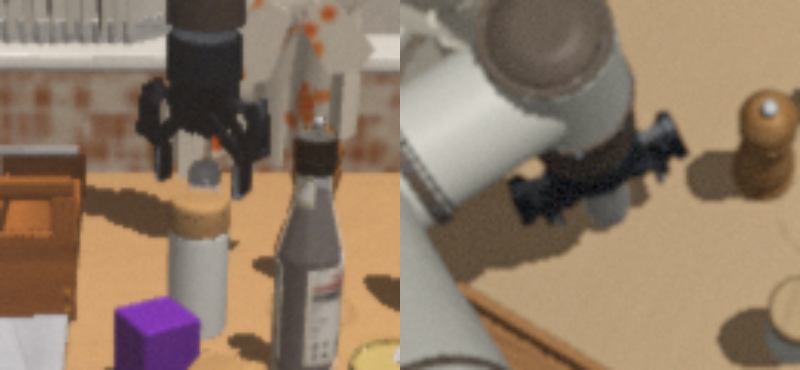

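Fingers straddle the shaker's cap, with no contact. Close.

Emit:
drive_tool([
  [[1,0,0,2,0],[1,0,0,0,0],[1,0,0,0,0],[1,0,0,0,0],[1,0,0,0,0],[1,0,0,0,0],[1,0,0,0,0],[1,0,0,0,0]],
])

```text
clock: 5.75
position: [628.1, 240.0, 54.1]
ee_rot: [-0.215, 0.977, 0.0, 0.001]
contact_force: [-1.7, 1.3, 3.8]
gripper_width: 31.8
grasp_force: 57.4
```

Emit:
drive_tool([
  [[1,0,0,8,0],[1,-2,-1,8,0],[1,-10,-5,11,0],[1,-10,-5,11,0],[1,-10,-5,11,0],[1,-10,-5,11,0],[1,-8,-4,10,0],[1,-9.1,12,0,3.5],[1,-9.1,12,0,3.5],[1,-9.1,12,0,3.5],[1,-9.1,12,0,3.5],[1,-9.1,12,0,3.5],[1,-9.1,12,0,3.5],[1,-9.1,12,0,3.5],[1,-9.1,12,0,3.6],[1,-9.1,12,0,3.6],[1,-9,12.2,0,3.6],[1,0,0,0,0],[1,0,0,0,0]],
])

```text
clock: 7.33
position: [486.2, 335.0, 123.6]
ee_rot: [-0.501, 0.865, -0.0, -0.0]
contact_force: [0.4, 0.2, -0.6]
gripper_width: 32.1
grasp_force: 57.1
```

```bash
python3 - <<'E'
from h import *
s,R=st();st();p,d=get_image("scene");t,_=get_image("top")
u,v=proj("scene",(480,320,80));u2,v2=proj("top",(480,320,80))
f=lambda p,u,v:cv2.resize(p[int(max(v-60,0)):int(max(v-60,0))+120,int(u)-65:int(u)+65,::-1],(400,370))
w,d=get_image("wrist")
cv2.imwrite("pics/s2.png",np.hstack([f(p,u,v),cv2.resize(w[100:384,100:400,::-1],(400,370))]))
E
```

```text
7.33 [486.2 335.  123.6] yawy 150.15 tilt 0.01 w 32.1 gf 57.1 [ 0.4  0.2 -0.6]
7.33 [486.2 335.  123.6] yawy 150.15 tilt 0.01 w 32.1 gf 57.1 [ 0.4  0.2 -0.6]
```

View pics/s2.png

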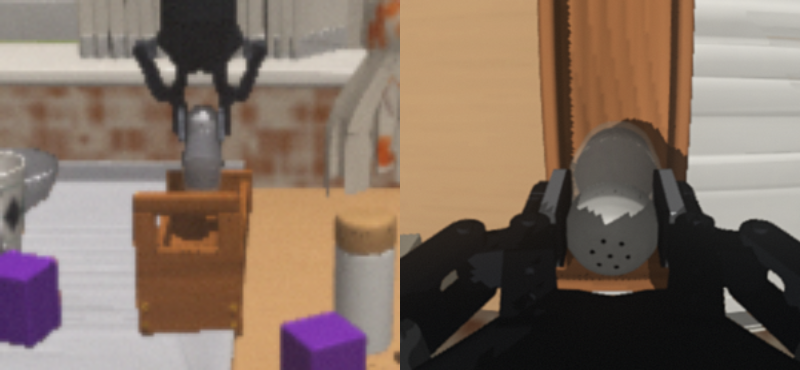

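Shaker is held, centred over the trough. Lower it.

Emit:
drive_tool([
  [[1,0,0,-12,0],[1,0,0,-12,0],[1,0,0,-12,0],[1,0,0,-10,0],[1,0,0,-6,0],[1,0,0,-3,0],[1,0,0,-2,0],[1,0,0,-1,0],[1,0,0,0,0],[1,0,0,0,0]],
])

```text
clock: 8.32
position: [487.0, 334.8, 66.4]
ee_rot: [-0.501, 0.865, -0.0, 0.001]
contact_force: [-1.5, -0.8, 3.7]
gripper_width: 32.1
grasp_force: 57.7
```

Emit:
drive_tool([
  [[1,0,0,-1,0],[1,0,0,0,0],[1,0,0,0,0]],
])

```text
clock: 8.57
position: [487.2, 335.1, 66.3]
ee_rot: [-0.501, 0.865, -0.0, 0.001]
contact_force: [-2.4, -2.5, 8.8]
gripper_width: 32.2
grasp_force: 58.6
```

Emit:
drive_tool([
  [[-1,0,0,0,0],[-1,0,0,0,0],[-1,0,0,0,0],[-1,0,0,0,0],[-1,0,0,0,0],[-1,0,0,10,0],[-1,0,0,20,0],[-1,0,0,30,0],[-1,0,0,30,0],[-1,0,0,26,0],[-1,0,0,0,0]],
])

```text
clock: 9.48
position: [489.5, 337.0, 187.7]
ee_rot: [-0.502, 0.865, 0.001, 0.006]
contact_force: [0.3, 1.5, 0.1]
gripper_width: 85.4
grasp_force: 0.0
```

```bash
cat >> h.py <<'E'
def caddy(n,tag=''):
    from scipy.optimize import least_squares
    s,R=st();p,d=get_image(n)
    W=(cloud(n,d) if n!='wrist' else wcloud(d,s['position'],R)).reshape(-1,3);C=p.reshape(-1,3);ok=~np.isnan(W[:,0]);W=W[ok]
    a=np.radians(60.3);e=np.array([np.cos(a),np.sin(a)]);g=np.array([-e[1],e[0]])
    q=W[:,:2]-[463.6,297.8];return p,np.c_[q@e,q@g,W[:,2]]
E
python3 - <<'E'
from h import *
for n in('wrist','top'):
    p,Q=caddy(n)
    s=(abs(Q[:,1])<34)&(Q[:,2]>76)&(Q[:,2]<92)&(abs(Q[:,0]-50)<40);q=Q[s]
    if len(q)>9:print(n,len(q),np.percentile(q,[3,97],axis=0).round(1),q[:,2].max())
    for y in(1,-1):
        w=Q[(Q[:,1]*y>33)&(Q[:,1]*y<48)&(abs(Q[:,0])<120)&(abs(Q[:,2]-40)<4)]
        if len(w)>9:print('wall',y,np.percentile(w[:,1],[3,97]).round(1),w[:,2].mean())
    h=Q[(Q[:,0]<-135)&(Q[:,0]>-175)&(abs(Q[:,1])<44)&(Q[:,2]>125)&(Q[:,2]<145)]
    if len(h)>9:print('high',np.percentile(h[:,0],[3,97]))
    cv2.imwrite(f"pics/c_{n}.png",p[:,:,::-1])
E
```

```text
9.48 [489.5 337.  187.7] yawy 150.21 tilt 0.75 w 85.4 gf 0.0 [0.3 1.5 0.1]
wrist 193 [[ 33.1 -17.4  76.4]
 [ 53.9  14.8  91.9]] 91.98357905577907
wall 1 [34.8 44.5] 42.50069398422656
wall -1 [-44.5 -34.8] 42.502215071462935
9.53 [488.2 336.2 184.7] yawy 150.16 tilt 0.49 w 85.5 gf 0.0 [ 0.6  0.4 -0.8]
top 52 [[ 32.3 -17.3  77.4]
 [ 63.1  14.3  91.9]] 91.9995873418795
wall 1 [35.6 44.9] 39.91384027766245
wall -1 [-44.2 -34.8] 39.77375806261432
high [-159.97643036 -148.48226427]
```

View pics/c_wrist.png

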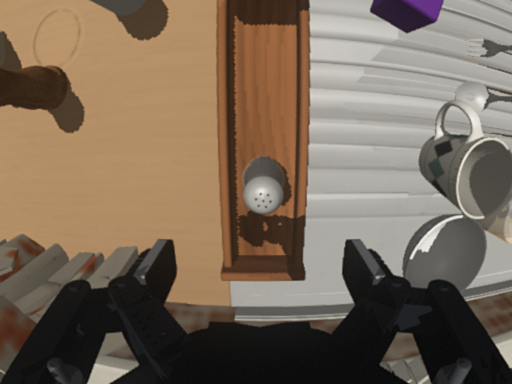

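Shaker stands in the trough at about x=+48 (wrist px (263,195)). Now the jar.

Emit:
drive_tool([
  [[-1,3.4,-29,0,0],[-1,3.4,-29,0,0],[-1,3.4,-29,0,0],[-1,3.4,-29,0,0],[-1,3.4,-29,0,0],[-1,3.4,-29,0,0],[-1,3.5,-29,0,0],[-1,3.5,-29,0,0],[-1,3.5,-29,0,0],[-1,0,0,-20,0],[-1,0,0,-24,0],[-1,0,0,-24,0],[-1,0,0,-24,0],[-1,0,0,-16,0],[-1,0,0,-8,0],[-1,0,0,0,0],[-1,0,0,0,0]],
])

```text
clock: 11.0
position: [517.6, 73.7, 64.1]
ee_rot: [-0.501, 0.865, -0.0, -0.001]
contact_force: [-0.8, -0.5, 0.4]
gripper_width: 86.1
grasp_force: 0.0
```

Emit:
drive_tool([
  [[1,0,0,0,0],[1,0,0,0,0],[1,0,0,0,0],[1,0,0,0,0],[1,0,0,0,0],[1,0,0,0,0],[1,0,0,0,0],[1,0,0,0,0]],
])

```text
clock: 11.67
position: [517.9, 74.3, 65.7]
ee_rot: [-0.501, 0.865, 0.0, 0.001]
contact_force: [-3.3, 1.9, 6.2]
gripper_width: 52.3
grasp_force: 55.4
```

Emit:
drive_tool([
  [[1,0,0,10,0],[1,0,0,20,0],[1,0,0,20,0],[1,0,0,15,0],[1,-6.1,24.7,0,0],[1,-6.1,24.7,0,0],[1,-6.1,24.7,0,0],[1,-6.1,24.7,0,0],[1,-6.1,24.7,0,0],[1,-6.1,24.7,0,0],[1,-6.1,24.7,0,0],[1,-6.1,24.7,0,0],[1,-6,24.7,0,0],[1,0,0,0,0],[1,0,0,0,0],[1,0,0,-14,0],[1,0,0,-14,0],[1,0,0,-10,0],[1,0,0,0,0]],
])

```text
clock: 13.25
position: [461.5, 293.8, 89.0]
ee_rot: [-0.5, 0.866, -0.001, -0.003]
contact_force: [-0.1, -0.4, -3.4]
gripper_width: 52.3
grasp_force: 56.6
```

Emit:
drive_tool([
  [[1,0,0,-7,0],[1,0,0,-4,0],[1,0,0,-2,0],[1,0,0,-2,0],[1,0,0,-1,0],[1,0,0,-1,0],[1,0,0,0,0]],
])

```text
clock: 13.83
position: [463.0, 296.1, 77.9]
ee_rot: [-0.501, 0.865, -0.0, 0.0]
contact_force: [-7.8, -3.0, 16.5]
gripper_width: 52.7
grasp_force: 58.6
```

Emit:
drive_tool([
  [[1,0,0,2,0],[-1,0,0,0,0],[-1,0,0,0,0],[-1,0,0,0,0],[-1,0,0,0,0],[-1,0,0,0,0],[-1,0,0,10,0],[-1,0,0,24,0],[-1,0,0,30,0],[-1,0,0,30,0],[-1,0,0,30,0],[-1,0,0,0,0],[-1,0,0,0,0]],
])

```text
clock: 14.92
position: [463.6, 296.9, 203.1]
ee_rot: [-0.501, 0.865, 0.001, 0.003]
contact_force: [-0.5, 0.5, -1.3]
gripper_width: 85.7
grasp_force: 0.0
```

```bash
cat >> h.py <<'E'
def report(n,items):
    p,Q=caddy(n)
    for nm,x,z0,z1 in items:
        q=Q[(abs(Q[:,1])<34)&(Q[:,2]>z0)&(Q[:,2]<z1)&(abs(Q[:,0]-x)<34)]
        if len(q)>9:print(n,nm,len(q),np.percentile(q,[2,98],axis=0).round(1).tolist())
    return p,Q
E
python3 - <<'E'
from h import *
for n in('wrist','top'):report(n,[('salt',48,75,94),('jar',-2,122,138)])
E
```

```text
14.92 [463.6 296.9 203.1] yawy 150.14 tilt 0.32 w 85.7 gf 0.0 [-0.5  0.5 -1.3]
wrist salt 53 [[42.4, -18.1, 89.9], [61.8, 15.2, 93.9]]
wrist jar 1306 [[-28.3, -25.5, 123.8], [22.3, 24.6, 138.0]]
14.97 [462.7 296.1 201.2] yawy 150.12 tilt 0.09 w 85.3 gf 0.0 [-0.5  1.  -0.6]
top jar 307 [[-28.3, -24.1, 125.7], [9.0, 24.3, 137.5]]
```

Emit:
drive_tool([
  [[-1,22.6,-21.5,0,0],[-1,22.6,-21.5,0,0],[-1,22.6,-21.5,0,0],[-1,22.6,-21.5,0,0],[-1,22.6,-21.5,0,0],[-1,22.6,-21.5,0,0],[-1,22.6,-21.5,0,0],[-1,22.8,-21.6,0,0],[-1,22.8,-21.6,0,0],[-1,0,0,0,0],[-1,0,0,-20,0],[-1,0,0,-22,0],[-1,0,0,-22,0],[-1,0,0,-14,0],[-1,0,0,-8,0],[-1,0,0,0,0],[-1,0,0,0,0]],
])

```text
clock: 16.43
position: [666.4, 102.4, 113.8]
ee_rot: [-0.501, 0.865, -0.0, -0.001]
contact_force: [0.3, 0.5, 0.3]
gripper_width: 85.2
grasp_force: 0.0
```

Emit:
drive_tool([
  [[1,0,0,0,0],[1,0,0,0,0],[1,0,0,0,0],[1,0,0,0,0],[1,0,0,0,0],[1,0,0,0,0],[1,0,0,0,0],[1,0,0,0,0]],
])

```text
clock: 17.1
position: [667.7, 102.6, 116.1]
ee_rot: [-0.501, 0.865, -0.001, 0.002]
contact_force: [0.2, 0.2, 6.0]
gripper_width: 45.6
grasp_force: 61.5
```

Emit:
drive_tool([
  [[1,0,0,8,0],[1,0,0,16,0],[1,0,0,20,0],[1,0,0,16,0],[1,-21.2,13,0,0],[1,-21.2,13,0,0],[1,-21.2,13,0,0],[1,-21.2,13,0,0],[1,-21.2,13,0,0],[1,-21.2,13,0,0],[1,-21.2,13,0,0],[1,-21.2,13,0,0],[1,-21.2,13,0,0],[1,-21,13,0,0],[1,-21.1,13.1,0,0],[1,0,0,0,0],[1,0,0,0,0]],
])

```text
clock: 18.52
position: [432.3, 245.6, 174.1]
ee_rot: [-0.502, 0.865, 0.0, -0.001]
contact_force: [0.4, -0.6, -1.3]
gripper_width: 46.1
grasp_force: 62.1
```

```bash
python3 - <<'E'
from h import *
s,R=st();p,d=get_image("scene");w,_=get_image("wrist")
u,v=proj("scene",(440,250,100))
f=lambda p,u,v:cv2.resize(p[int(max(v-80,0)):int(max(v-80,0))+140,int(u)-75:int(u)+75,::-1],(400,370))
cv2.imwrite("pics/s3.png",np.hstack([f(p,u,v),cv2.resize(w[50:384,100:430,::-1],(400,370))]))
E
```

```text
18.52 [432.3 245.6 174.1] yawy 150.24 tilt 0.08 w 46.1 gf 62.1 [ 0.4 -0.6 -1.3]
```

View pics/s3.png

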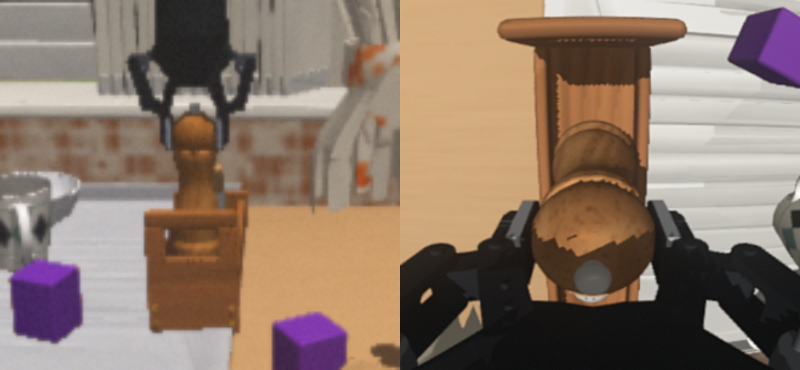

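The mill hangs upright over the trough in front of the jar. Lower it.

Emit:
drive_tool([
  [[1,0,0,-12,0],[1,0,0,-14,0],[1,0,0,-12,0],[1,0,0,-5,0],[1,0,0,-3,0],[1,0,0,-1,0],[1,0,0,-1,0],[1,0,0,-1,0],[1,0,0,0,0],[1,0,0,0,0]],
])

```text
clock: 19.45
position: [434.9, 245.8, 128.6]
ee_rot: [-0.501, 0.865, -0.0, 0.001]
contact_force: [-4.2, -0.9, 13.6]
gripper_width: 45.8
grasp_force: 63.3
```

Emit:
drive_tool([
  [[1,0,0,1,0],[-1,0,0,0,0],[-1,0,0,0,0],[-1,0,0,0,0],[-1,0,0,0,0],[-1,0,0,0,0],[-1,0,0,8,0],[-1,0,0,20,0],[-1,0,0,30,0],[-1,0,0,30,0],[-1,0,0,27,0],[-1,0,0,0,0],[-1,0,0,0,0]],
])

```text
clock: 20.53
position: [434.3, 246.1, 243.6]
ee_rot: [-0.501, 0.865, 0.001, 0.002]
contact_force: [0.1, 0.3, -0.3]
gripper_width: 85.4
grasp_force: 0.0
```

```bash
python3 - <<'E'
from h import *
for n in('wrist','top'):report(n,[('jar',-2,122,138),('mill',-60,141,153),('millhead',-60,135,172)])
E
```

```text
20.53 [434.3 246.1 243.6] yawy 150.14 tilt 0.28 w 85.4 gf 0.0 [ 0.1  0.3 -0.3]
wrist jar 765 [[-27.2, -25.6, 123.8], [20.2, 25.0, 138.0]]
wrist mill 62 [[-85.1, -20.3, 144.9], [-73.0, 19.3, 152.9]]
wrist millhead 2552 [[-84.2, -23.3, 137.5], [-39.2, 20.4, 171.7]]
20.58 [433.6 245.5 241.9] yawy 150.12 tilt 0.08 w 85.3 gf 0.0 [-0.5  0.3  0.2]
top mill 29 [[-85.8, -23.6, 143.3], [-57.1, 23.3, 152.7]]
top millhead 207 [[-85.1, -22.3, 148.1], [-57.5, 22.3, 169.8]]
```

The slot for the bottle (about 58 mm) is too tight, so I shift the mill 4 mm outward.

Emit:
drive_tool([
  [[-1,0,0,-20,0],[-1,0,0,-28,0],[-1,0,0,-28,0],[-1,0,0,-24,0],[-1,0,0,-12,0],[-1,0,0,-2,0],[-1,0,0,0,0],[1,0,0,0,0],[1,0,0,0,0],[1,0,0,0,0],[1,0,0,0,0],[1,0,0,0,0],[1,0,0,0,0],[1,0,0,0,0],[1,0.5,0.9,0,0],[1,0.5,0.9,0,0],[1,0.5,0.9,0,0],[1,0.5,0.8,0,0],[1,0,0,0,0]],
])

```text
clock: 22.22
position: [436.3, 249.0, 129.4]
ee_rot: [-0.501, 0.865, -0.0, 0.001]
contact_force: [-2.1, -1.7, 10.4]
gripper_width: 45.9
grasp_force: 61.1
```

Emit:
drive_tool([
  [[-1,0,0,0,0],[-1,0,0,0,0],[-1,0,0,0,0],[-1,0,0,0,0],[-1,0,0,0,0],[-1,0,0,8,0],[-1,0,0,20,0],[-1,0,0,30,0],[-1,0,0,30,0],[-1,0,0,26,0],[-1,0,0,0,0],[-1,0,0,0,0]],
])

```text
clock: 23.22
position: [436.2, 249.6, 243.4]
ee_rot: [-0.501, 0.865, 0.001, 0.002]
contact_force: [-0.6, -0.3, 0.1]
gripper_width: 85.4
grasp_force: 0.0
```

```bash
python3 - <<'E'
from h import *
for n in('wrist','top'):
    p,Q=report(n,[('jar',0,122,138),('millhead',-60,135,172)])
    h=Q[(Q[:,0]<-130)&(Q[:,0]>-185)&(abs(Q[:,1])<44)&(Q[:,2]>134)&(Q[:,2]<144)];print('board',np.percentile(h[:,0],[1,5,95,99]).round(1),len(h))
    f=Q[(Q[:,0]<-138)&(Q[:,0]>-160)&(abs(Q[:,1])<30)&(Q[:,2]>50)&(Q[:,2]<90)]
    if len(f):print('inner face',np.median(f[:,0]),len(f))
E
```

```text
23.22 [436.2 249.6 243.4] yawy 150.13 tilt 0.26 w 85.4 gf 0.0 [-0.6 -0.3  0.1]
wrist jar 715 [[-26.8, -25.3, 123.7], [20.9, 25.0, 138.0]]
wrist millhead 2571 [[-83.3, -23.7, 145.8], [-38.1, 20.4, 171.7]]
board [-158.9 -158.1 -147.7 -147.1] 1491
inner face -147.23586799363386 280
23.27 [435.4 248.9 241.7] yawy 150.12 tilt 0.06 w 85.4 gf 0.0 [ 0.2 -0.1 -1.5]
top millhead 229 [[-83.5, -22.9, 147.0], [-53.9, 22.0, 170.0]]
board [-159.7 -159.  -149.2 -148.7] 169
inner face -159.19824899096412 25
```

Emit:
drive_tool([
  [[-1,0,0,-20,0],[-1,0,0,-30,0],[-1,0,0,-30,0],[-1,0,0,-22,0],[-1,0,0,-10,0],[-1,0,0,0,0],[1,0,0,0,0],[1,0,0,0,0],[1,0,0,0,0],[1,0,0,0,0],[1,0,0,0,0],[1,0,0,0,0],[1,0,0,0,0],[1,0,0,3,0],[1,0,0,0,0],[1,0.5,0.9,0,0],[1,0.5,0.9,0,0],[1,0.5,0.9,0,0],[1,0.5,0.8,0,0],[1,0,0,0,0]],
])

```text
clock: 24.98
position: [437.5, 252.4, 132.0]
ee_rot: [-0.501, 0.865, -0.0, -0.001]
contact_force: [-0.0, -1.0, -2.9]
gripper_width: 45.6
grasp_force: 61.5
```

Emit:
drive_tool([
  [[1,0,0,-1,0],[1,0,0,-1,0],[1,0,0,-1,0],[1,0,0,0,0],[-1,0,0,0,0],[-1,0,0,0,0],[-1,0,0,0,0],[-1,0,0,0,0],[-1,0,0,0,0],[-1,0,0,8,0],[-1,0,0,20,0],[-1,0,0,30,0],[-1,0,0,30,0],[-1,0,0,24,0],[-1,0,0,0,0],[-1,0,0,0,0]],
])

```text
clock: 26.32
position: [438.2, 253.0, 243.3]
ee_rot: [-0.501, 0.865, 0.001, 0.002]
contact_force: [-0.2, 0.2, -0.3]
gripper_width: 85.5
grasp_force: 0.0
```

```bash
python3 - <<'E'
from h import *
for n in('wrist','top'):
    p,Q=report(n,[('jar',0,122,138),('millhead',-57,135,172),('salt',52,75,95)])
E
```

```text
26.32 [438.2 253.  243.3] yawy 150.13 tilt 0.25 w 85.5 gf 0.0 [-0.2  0.2 -0.3]
wrist jar 773 [[-27.1, -25.3, 124.3], [21.0, 24.8, 138.0]]
wrist millhead 2717 [[-83.2, -23.6, 136.9], [-24.7, 20.2, 171.7]]
wrist salt 28 [[46.8, -18.0, 90.7], [57.7, 15.3, 95.0]]
26.37 [437.5 252.4 241.7] yawy 150.12 tilt 0.06 w 85.2 gf 0.0 [-0.1 -0.3 -0.8]
top millhead 262 [[-83.4, -22.7, 149.1], [-49.6, 22.3, 169.7]]
```

```bash
python3 - <<'E'
from h import *
from scipy.optimize import least_squares
for n in('wrist','top'):
    p,Q=caddy(n)
    for nm,c,r,z0,z1 in(('knob',-58,6,174,184),('mill',-58,24.5,141,153),('jar',0,27,60,132),('jartop',0,27,130,138)):
        q=Q[(np.hypot(Q[:,0]-c,Q[:,1])<r+12)&(Q[:,2]>z0)&(Q[:,2]<z1)]
        if len(q)<6: continue
        f=least_squares(lambda t:np.hypot(q[:,0]-t[0],q[:,1]-t[1])-r,(c,0),loss='soft_l1')
        print(n,nm,len(q),f.x.round(1),np.abs(f.fun).mean().round(1),'mean',q.mean(0).round(1),np.percentile(q[:,0],[1,99]).round(1))
    cv2.imwrite(f"pics/d_{n}.png",cv2.resize(p[:,:,::-1],(800,600)))
E
```

```text
26.42 [437.1 252.1 240.7] yawy 150.12 tilt 0.08 w 85.4 gf 0.0 [-0.4 -1.4 -0.5]
wrist knob 214 [-58.7  -1.1] 1.8 mean [-61.3  -1.1 181.7] [-66.  -55.2]
wrist mill 51 [-59.8  -1.2] 0.1 mean [-82.   -0.3 149.1] [-84.4 -74.7]
wrist jar 263 [-1.2 -0.6] 0.2 mean [-18.1   0.8 114.2] [-26.5  -6.4]
wrist jartop 708 [-0.2 -0.3] 5.2 mean [ -8.4  -0.6 136.5] [-27.4  23.4]
26.47 [437.1 251.9 240.3] yawy 150.12 tilt 0.13 w 85.5 gf 0.0 [-0.4 -0.1  0. ]
top knob 22 [-58.3  -1. ] 1.9 mean [-61.1  -1.1 178.9] [-65.9 -55.9]
top mill 28 [-59.7  -0.7] 0.5 mean [-72.9   0.6 149.9] [-84.5 -49.5]
```

View pics/d_wrist.png

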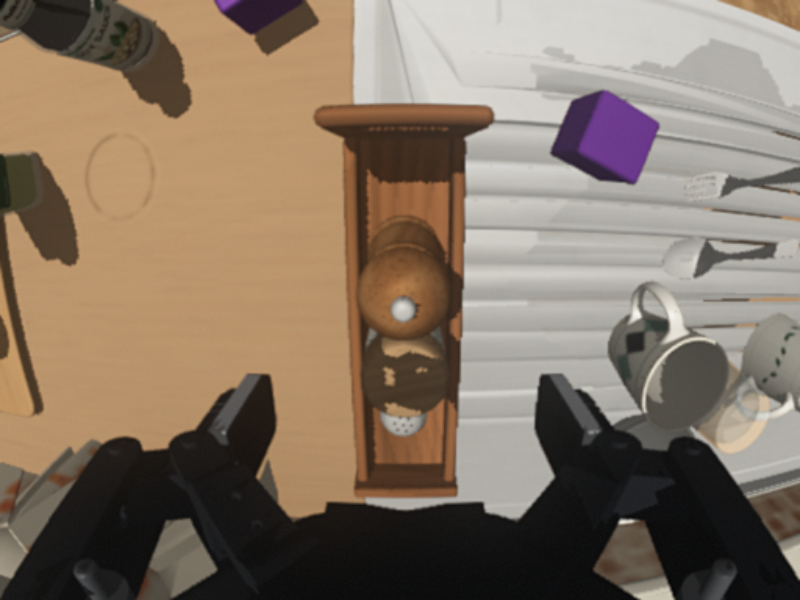

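The mill (800px view at (405,300)) and jar stand straight; slot for the bottle is about 59 mm, enough. Now the sauce bottle.

Emit:
drive_tool([
  [[-1,11,-30,0,0],[-1,11,-30,0,0],[-1,11,-30,0,0],[-1,11,-30,0,0],[-1,11,-30,0,0],[-1,11,-30,0,0],[-1,11,-30,0,0],[-1,11,-30,0,0],[-1,11,-30,0,0],[-1,11.6,-28.5,0,0],[-1,0,0,0,0],[-1,0,0,-14,0],[-1,0,0,-20,0],[-1,0,0,-20,0],[-1,0,0,-13,0],[-1,0,0,-4,0],[-1,0,0,0,0],[-1,0,0,0,0]],
])

```text
clock: 28.02
position: [548.6, -45.9, 170.4]
ee_rot: [-0.501, 0.865, -0.0, -0.0]
contact_force: [0.3, -0.6, 0.5]
gripper_width: 85.2
grasp_force: 0.0
```

Emit:
drive_tool([
  [[1,0,0,0,0],[1,0,0,0,0],[1,0,0,0,0],[1,0,0,0,0],[1,0,0,0,0],[1,0,0,0,0],[1,0,0,0,0],[1,0,0,0,0],[1,0,0,0,0]],
])

```text
clock: 28.77
position: [549.0, -46.1, 171.5]
ee_rot: [-0.501, 0.865, -0.001, 0.001]
contact_force: [0.1, -0.1, 6.0]
gripper_width: 34.8
grasp_force: 59.6
```

Emit:
drive_tool([
  [[1,0,0,4,0],[1,0,0,10,0],[1,0,0,18,0],[1,0,0,20,0],[1,0,0,13,0],[1,-4,15,0,0],[1,-6,24,0,0],[1,-6,24,0,0],[1,-6,24,0,0],[1,-6,24,0,0],[1,-6,24,0,0],[1,-6,24,0,0],[1,-4.5,18,0,0],[1,-3,10,0,0],[1,0,0,0,0],[1,0,0,0,0]],
])

```text
clock: 30.1
position: [500.2, 140.8, 234.8]
ee_rot: [-0.501, 0.865, 0.0, -0.001]
contact_force: [0.8, -0.8, -5.2]
gripper_width: 34.7
grasp_force: 59.9
```

Emit:
drive_tool([
  [[1,-8,4.6,0,0],[1,-14,8,0,0],[1,-16,9,0,0],[1,-16,9,0,0],[1,-16,9,0,0],[1,-14,8,0,0],[1,-8,5,0,0],[1,-3.5,2,0,0],[1,0,0,0,0],[1,0,0,0,0],[1,0,0,0,0]],
])

```text
clock: 31.02
position: [405.9, 195.3, 235.3]
ee_rot: [-0.501, 0.866, -0.0, 0.0]
contact_force: [0.2, -0.2, -5.7]
gripper_width: 34.8
grasp_force: 60.1
```

```bash
python3 - <<'E'
from h import *
from scipy.optimize import least_squares
for n in('wrist','top','scene'):
    p,Q=caddy(n)
    q=Q[(np.hypot(Q[:,0]+118,Q[:,1])<40)&(Q[:,2]>82)&(Q[:,2]<175)&(Q[:,0]>-147)&(Q[:,0]<-90)]
    if len(q)>9:
        f=least_squares(lambda t:np.hypot(q[:,0]-t[0],q[:,1]-t[1])-28,(-118,0),loss='soft_l1');print(n,len(q),f.x.round(1),np.abs(f.fun).mean().round(2))
    q=Q[(abs(Q[:,1])<40)&(Q[:,0]<-140)&(Q[:,0]>-185)&(Q[:,2]>134)&(Q[:,2]<143)];print(n,'board',np.percentile(q[:,0],[2,98]).round(1) if len(q) else '')
    q=Q[(abs(Q[:,1])<30)&(abs(Q[:,0]+59)<32)&(Q[:,2]>13)&(Q[:,2]<60)];print(n,'mill foot',np.percentile(q[:,0],[1,10]).round(1) if len(q) else '')
    if n=='scene': u,v=proj(n,(405,195,130));A=cv2.resize(p[max(int(v)-90,0):int(v)+60,int(u)-80:int(u)+80,::-1],(400,375))
    if n=='wrist':B=cv2.resize(p[30:384,80:440,::-1],(400,375))
cv2.imwrite("pics/e.png",np.hstack([A,B]))
E
```

```text
31.02 [405.9 195.3 235.3] yawy 150.09 tilt 0.02 w 34.8 gf 60.1 [ 0.2 -0.2 -5.7]
wrist 967 [-116.8   -1.9] 0.32
wrist board [-159.  -143.1]
wrist mill foot 
31.07 [405.8 195.3 235.2] yawy 150.08 tilt 0.01 w 34.7 gf 60.1 [ 1.4 -0.3 -5.9]
top 66 [-117.5   -1.1] 0.33
top board [-159.5 -145.4]
top mill foot 
31.12 [405.8 195.2 235.2] yawy 150.08 tilt 0.02 w 34.7 gf 60.1 [-0.2 -0.4 -5.6]
scene 440 [-116.5   -1.1] 1.27
scene board [-162.6 -141. ]
scene mill foot
```

View pics/e.png

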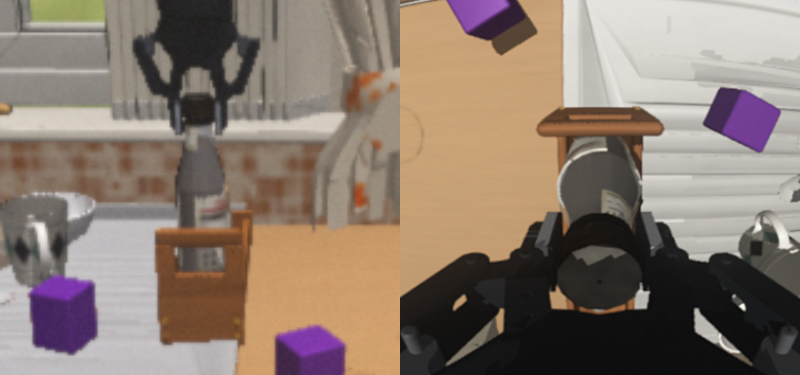

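Bottle hangs upright between board and mill at about x=-117; it needs 1 mm back. Lower gently.

Emit:
drive_tool([
  [[1,-1.4,-0.5,0,0],[1,0,0,0,0],[1,0,0,-5,0],[1,0,0,-8,0],[1,0,0,-8,0],[1,0,0,-8,0],[1,0,0,-6,0],[1,0,0,-4,0],[1,0,0,-4,0],[1,0,0,-3,0],[1,0,0,-1,0],[1,0,0,0,0],[1,0,0,0,0]],
])

```text
clock: 32.25
position: [404.1, 195.2, 188.5]
ee_rot: [-0.501, 0.865, -0.0, 0.0]
contact_force: [0.0, 0.6, -5.7]
gripper_width: 34.7
grasp_force: 60.1
```

Emit:
drive_tool([
  [[1,0,0,-0.5,0],[1,0,0,-0.5,0],[1,0,0,-0.5,0],[1,0,0,-0.5,0],[1,0,0,-0.5,0],[1,0,0,-0.5,0],[1,0,0,0,0]],
])

```text
clock: 32.83
position: [403.8, 195.0, 185.2]
ee_rot: [-0.501, 0.865, -0.0, -0.0]
contact_force: [0.4, 0.3, -5.6]
gripper_width: 34.9
grasp_force: 60.0
```

Still free of contact (5.6 N is its weight). On down.

Emit:
drive_tool([
  [[1,0,0,-0.7,0],[1,0,0,-0.5,0],[1,0,0,-0.5,0],[1,0,0,-0.5,0],[1,0,0,-0.5,0],[1,0,0,-0.5,0],[1,0,0,0,0]],
])

```text
clock: 33.42
position: [404.8, 195.7, 183.7]
ee_rot: [-0.501, 0.865, 0.0, 0.002]
contact_force: [-1.5, 0.0, 4.2]
gripper_width: 34.8
grasp_force: 61.7
```

Emit:
drive_tool([
  [[-0.6,0,0,0,0],[-0.8,0,0,0,0],[-1,0,0,0,0],[-1,0,0,0,0],[-1,0,0,0,0],[-1,0,0,6,0],[-1,0,0,15,0],[-1,0,0,24,0],[-1,0,0,24,0],[-1,0,0,0,0],[-1,0,0,0,0]],
])

```text
clock: 34.33
position: [404.5, 195.6, 252.8]
ee_rot: [-0.501, 0.865, 0.001, 0.002]
contact_force: [-0.5, 0.5, -0.5]
gripper_width: 85.3
grasp_force: 0.0
```

```bash
python3 - <<'E'
from h import *
from scipy.optimize import least_squares
for n in('wrist','top'):
    p,Q=caddy(n)
    for nm,c,r,z0,z1 in(('sauce',-118,28,30,120),('mill',-59,24.5,141,153),('knob',-60,6,174,184),('jar',0,27,60,132),('saltcap',50,17,76,88)):
        q=Q[(np.hypot(Q[:,0]-c,Q[:,1])<r+9)&(Q[:,2]>z0)&(Q[:,2]<z1)&(Q[:,0]>-146)]
        if len(q)<9: continue
        f=least_squares(lambda t:np.hypot(q[:,0]-t[0],q[:,1]-t[1])-r,(c,0),loss='soft_l1')
        print(n,nm,len(q),f.x.round(1),np.abs(f.fun).mean().round(1),'mean',q.mean(0).round(1))
E
```

```text
34.33 [404.5 195.6 252.8] yawy 150.14 tilt 0.23 w 85.3 gf 0.0 [-0.5  0.5 -0.5]
wrist sauce 189 [-117.9   -0.8] 3.5 mean [-129.6    2.1   76.3]
wrist mill 11 [-58.9  -0.9] 0.1 mean [-70.   -2.6 150.6]
wrist knob 148 [-58.8  -1.7] 1.7 mean [-61.8  -1.2 181.3]
wrist jar 145 [-1.  -0.2] 0.2 mean [-14.8   1.4 119.6]
34.38 [403.8 195.1 251.4] yawy 150.12 tilt 0.06 w 85.5 gf 0.0 [-0.7 -0.9 -0.3]
top sauce 42 [-1.183e+02  1.000e-01] 1.6 mean [-135.2    5.9   81. ]
```

All good. Now the block.

Emit:
drive_tool([
  [[-1,1.5,-28,0,-2.2],[-1,1.5,-28,0,-2.2],[-1,1.5,-28,0,-2.2],[-1,1.5,-28,0,-2.2],[-1,1.5,-28,0,-2.2],[-1,1.5,-28,0,-2.2],[-1,1.5,-28,0,-2.2],[-1,1.5,-28,0,-2.2],[-1,1.5,-28,0,-2.1],[-1,1.5,-28,0,-2],[-1,1.2,-27.1,0,-2],[-1,0,0,-30,0],[-1,0,0,-40,0],[-1,0,0,-40,0],[-1,0,0,0,0],[-1,0,0,0,0]],
])

```text
clock: 35.77
position: [418.6, -112.4, 139.7]
ee_rot: [-0.313, 0.95, 0.0, -0.003]
contact_force: [0.5, -0.0, 0.8]
gripper_width: 85.2
grasp_force: 0.0
```

```bash
python3 - <<'E'
from h import *
s,R=st();p,d=get_image("wrist");W=wcloud(d,s['position'],R)
m=(abs(W[...,2]-70)<6)&(np.hypot(W[...,0]-420,W[...,1]+112)<50);print(m.sum(),'rgb',p[m].mean(0).round(),cv2.minAreaRect(W[m][:,:2].astype(np.float32)))
cv2.imwrite("pics/f.png",p[:,:,::-1])
E
```

```text
35.77 [ 418.6 -112.4  139.7] yawy 126.45 tilt 0.38 w 85.2 gf 0.0 [ 0.5 -0.   0.8]
4644 rgb [187. 157. 115.] ((421.0555114746094, -111.44012451171875), (53.86387252807617, 53.86960983276367), 36.22211837768555)
```

View pics/f.png

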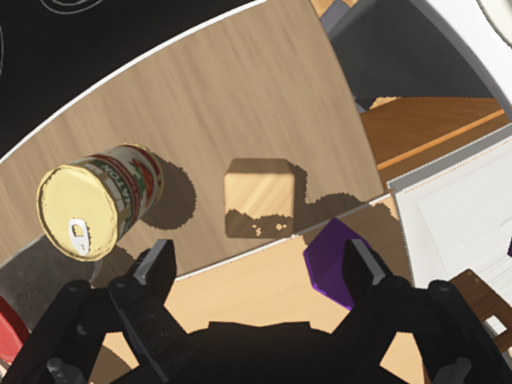

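The pale block is at (260,195), square to the fingers; the purple one at (335,265) is clear of them. Descend and grip.

Emit:
drive_tool([
  [[-1,0.5,0.5,-20,0],[-1,0,0,-28,0],[-1,0,0,-28,0],[-1,0,0,-18,0],[-1,0,0,-8,0],[-1,0,0,-4,0],[-1,0,0,0,0],[1,0,0,0,0],[1,0,0,0,0],[1,0,0,0,0],[1,0,0,0,0],[1,0,0,0,0],[1,0,0,0,0],[1,0,0,0,0],[1,0,0,0,0],[1,0,0,15,0],[1,0,0,25,0],[1,0,0,0,0]],
])

```text
clock: 37.32
position: [423.6, -111.5, 79.0]
ee_rot: [-0.313, 0.95, -0.001, 0.004]
contact_force: [0.3, -0.3, 0.3]
gripper_width: 52.9
grasp_force: 63.3
```

Emit:
drive_tool([
  [[1,0,0,28,0],[1,0,0,28,0],[1,0,0,28,0],[1,0,0,26,0],[1,9.3,28,0,1.8],[1,9.3,28,0,1.8],[1,9.3,28,0,1.8],[1,9.3,28,0,1.8],[1,9.3,28,0,1.8],[1,9.3,28,0,1.8],[1,9.3,28,0,1.8],[1,9.3,28,0,1.9],[1,9.3,28,0,1.9],[1,9.3,28,0,1.9],[1,9.3,28,0,1.9],[1,9.3,28,0,1.9],[1,9.7,28.9,0,1.9],[1,0,0,0,0]],
])

```text
clock: 38.82
position: [543.4, 257.8, 184.4]
ee_rot: [-0.505, 0.863, 0.0, 0.001]
contact_force: [0.4, 0.4, -1.4]
gripper_width: 53.2
grasp_force: 63.5
```

Emit:
drive_tool([
  [[1,-4.5,22.5,0,0],[1,-4.5,22.5,0,0],[1,-4.5,22.5,0,0],[1,-4.5,22.5,0,0],[1,-4.5,22.5,0,0],[1,-4.3,22.3,0,0],[1,0,0,0,0],[1,0,0,0,0],[1,0,0,-10,0],[1,0,0,-16,0],[1,0,0,-14,0],[1,0,0,0,0],[1,0,0,0,0]],
])

```text
clock: 39.9
position: [514.9, 386.5, 144.0]
ee_rot: [-0.503, 0.864, -0.001, -0.001]
contact_force: [0.5, -0.0, -0.4]
gripper_width: 53.3
grasp_force: 63.5
```

```bash
python3 - <<'E'
from h import *
p,Q=caddy('wrist')
for nm,x,z0,z1 in(('salt',50,70,99),('blockbtm',104,100,112),('block',104,100,185)):
    q=Q[(abs(Q[:,1])<40)&(Q[:,2]>z0)&(Q[:,2]<z1)&(abs(Q[:,0]-x)<32)]
    if len(q)>9:print(nm,len(q),np.percentile(q,[1,99],axis=0).round(1).tolist())
cv2.imwrite("pics/g.png",p[:,:,::-1])
E
```

```text
39.9 [514.9 386.5 144. ] yawy 150.36 tilt 0.16 w 53.3 gf 63.5 [ 0.5 -0.  -0.4]
salt 965 [[24.3, -17.8, 70.4], [66.2, 14.6, 98.9]]
block 17374 [[74.8, -34.4, 118.4], [126.3, 35.2, 183.1]]
```

View pics/g.png

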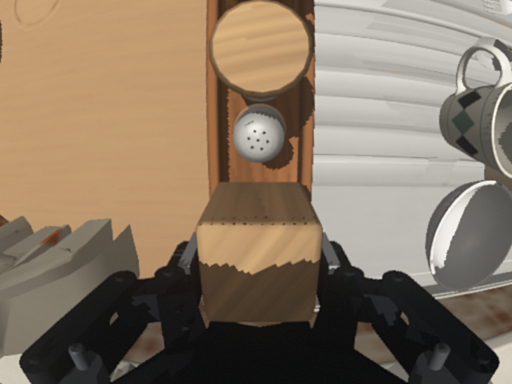

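The block hangs square over the gap, 3-4 mm clear of the shaker. Lower it.

Emit:
drive_tool([
  [[1,0,0,-14,0],[1,0,0,-20,0],[1,0,0,-20,0],[1,0,0,-16,0],[1,0,0,-12,0],[1,0,0,-8,0],[1,0,0,-5,0],[1,0,0,-2,0],[1,0,0,-1,0],[1,0,0,0,0],[1,0,0,0,0]],
])

```text
clock: 40.87
position: [515.5, 388.4, 48.9]
ee_rot: [-0.503, 0.864, 0.0, 0.001]
contact_force: [-2.5, -0.9, 4.9]
gripper_width: 53.4
grasp_force: 64.1
```

Emit:
drive_tool([
  [[1,0,0,-1,0],[1,0,0,0,0],[1,0,0,0,0]],
])

```text
clock: 41.12
position: [515.5, 388.4, 48.8]
ee_rot: [-0.504, 0.864, -0.0, 0.001]
contact_force: [-3.2, -3.5, 10.1]
gripper_width: 53.2
grasp_force: 64.9
```

On the floor. Now relieve and slide gently towards the row.

Emit:
drive_tool([
  [[1,0,0,1.5,0],[1,-0.4,-0.7,0,0],[1,-0.4,-0.7,0,0],[1,-0.4,-0.7,0,0],[1,-0.4,-0.7,0,0],[1,-0.4,-0.7,0,0],[1,-0.4,-0.7,0,0],[1,0,0,0,0]],
])

```text
clock: 41.78
position: [514.1, 385.2, 48.9]
ee_rot: [-0.504, 0.864, 0.0, 0.002]
contact_force: [1.3, 3.2, 5.3]
gripper_width: 53.3
grasp_force: 64.3
```

Emit:
drive_tool([
  [[1,-0.4,-0.7,0,0],[1,-0.4,-0.7,0,0],[1,-0.4,-0.7,0,0],[1,-0.4,-0.7,0,0],[1,-0.4,-0.7,0,0],[1,-0.4,-0.7,0,0],[1,0,0,0,0],[1,0,0,0,0]],
])

```text
clock: 42.45
position: [511.8, 381.2, 48.9]
ee_rot: [-0.504, 0.864, 0.001, 0.002]
contact_force: [2.1, 3.4, 5.7]
gripper_width: 53.1
grasp_force: 64.3
```

```bash
cat > m.py <<'E'
from h import *
from scipy.optimize import least_squares
for n in('wrist','top','scene'):
    p,Q=caddy(n)
    for nm,c,r,z0,z1 in(('sauce',-118,28,40,122),('mill',-60,24.5,141,153),('jar',-2,27,40,132),('saltcap',48,17,76,88)):
        q=Q[(np.hypot(Q[:,0]-c,Q[:,1])<r+9)&(Q[:,2]>z0)&(Q[:,2]<z1)&(Q[:,0]>-146)]
        if len(q)<9: continue
        f=least_squares(lambda t:np.hypot(q[:,0]-t[0],q[:,1]-t[1])-r,(c,0),loss='soft_l1')
        print(n,nm,len(q),f.x.round(1),np.abs(f.fun).mean().round(1))
    q=Q[(abs(Q[:,1])<30)&(abs(Q[:,2]-80)<4)&(abs(Q[:,0]-98)<34)]
    if len(q)>9:print(n,'block',len(q),np.percentile(q,[1,99],axis=0).round(1).tolist())
    cv2.imwrite(f"pics/m_{n}.png",cv2.resize(p[:,:,::-1],(800,600)))
E
python3 m.py
```

```text
42.45 [511.8 381.2  48.9] yawy 150.48 tilt 0.29 w 53.1 gf 64.3 [2.1 3.4 5.7]
wrist jar 908 [ 5.3 -0.1] 1.0
wrist saltcap 966 [55.2 -0.2] 1.8
wrist block 9698 [[68.9, -27.7, 77.4], [120.6, 25.6, 84.0]]
42.5 [511.8 381.3  48.9] yawy 150.48 tilt 0.29 w 53.2 gf 64.3 [1.5 2.9 5.3]
top sauce 39 [-1.182e+02 -1.000e-01] 0.7
top mill 33 [-60.   -0.6] 0.5
top jar 116 [-2.1 -0.3] 1.5
top saltcap 28 [54.   0.6] 1.8
top block 162 [[68.0, -26.5, 76.3], [88.7, 26.4, 83.4]]
42.55 [511.8 381.3  48.9] yawy 150.48 tilt 0.29 w 53.0 gf 64.3 [1.3 3.6 5.5]
scene sauce 166 [-117.1   -0.5] 1.3
scene mill 11 [-61.1  -0.6] 0.9
scene jar 22 [-3.5  1.1] 0.8
scene block 18 [[65.7, -29.6, 76.8], [118.0, -21.5, 83.3]]
```

Emit:
drive_tool([
  [[1,-0.4,-0.7,0,0],[1,-0.4,-0.7,0,0],[1,-0.4,-0.7,0,0],[1,0,0,0,0],[1,0,0,0,0]],
])

```text
clock: 43.02
position: [510.7, 379.4, 48.9]
ee_rot: [-0.504, 0.864, 0.001, 0.003]
contact_force: [2.7, 3.7, 6.2]
gripper_width: 53.3
grasp_force: 64.2
```

Emit:
drive_tool([
  [[-0.5,0.3,0.5,0,0],[-1,0,0,0,0],[-1,0,0,0,0],[-1,0,0,0,0],[-1,0,0,0,0],[-1,0,0,0,0],[-1,0,0,8,0],[-1,0,0,20,0],[-1,0,0,30,0],[-1,0,0,30,0],[-1,0,0,30,0],[-1,0,0,30,0],[-1,0,0,30,0],[-1,0,0,0,0],[-1,0,0,0,0]],
])

```text
clock: 44.27
position: [510.0, 378.8, 228.9]
ee_rot: [-0.503, 0.864, 0.001, 0.003]
contact_force: [0.2, -0.5, -0.9]
gripper_width: 85.2
grasp_force: 0.0
```

```bash
python3 m.py
```

```text
44.27 [510.  378.8 228.9] yawy 150.44 tilt 0.34 w 85.2 gf 0.0 [ 0.2 -0.5 -0.9]
wrist mill 107 [-59.2  -1.2] 0.2
wrist jar 220 [ 3.8 -0.1] 2.8
wrist saltcap 218 [54.4 -0.1] 2.0
wrist block 2146 [[67.2, -27.4, 77.0], [119.3, 25.3, 84.0]]
44.32 [509.2 378.2 226.7] yawy 150.42 tilt 0.1 w 85.9 gf 0.0 [-0.6 -1.2 -0.5]
top sauce 40 [-118.1    0. ] 1.2
top mill 29 [-60.   -0.8] 0.5
top jar 115 [-2.1 -0.2] 1.1
top saltcap 39 [53.6  0.5] 2.3
top block 408 [[66.9, -26.4, 76.3], [119.0, 25.7, 83.6]]
44.37 [508.9 377.7 225.3] yawy 150.42 tilt 0.06 w 85.1 gf 0.0 [-0.2 -0.2 -0.1]
scene sauce 162 [-117.1   -0.4] 1.2
scene jar 23 [-5.9  1.5] 0.8
scene block 12 [[66.5, -27.0, 76.6], [108.6, -21.9, 82.9]]
```

View pics/m_wrist.png

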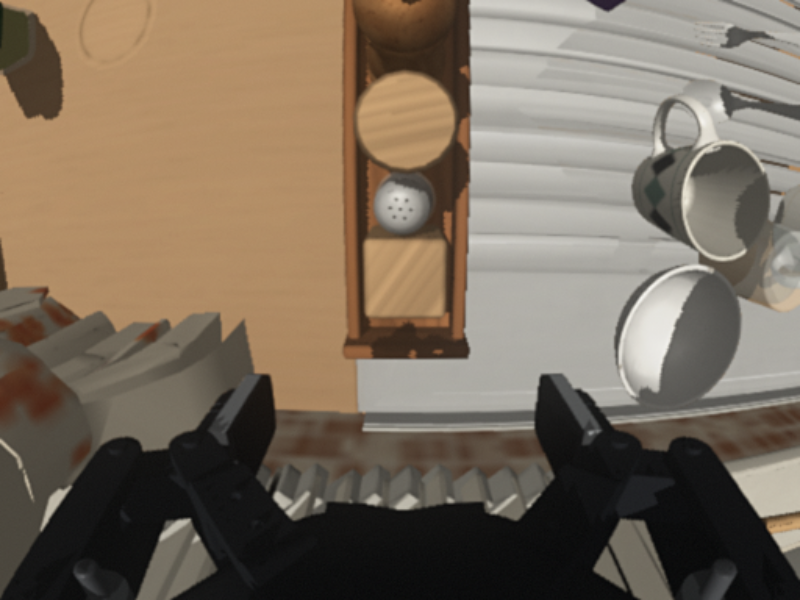

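View pics/m_scene.png

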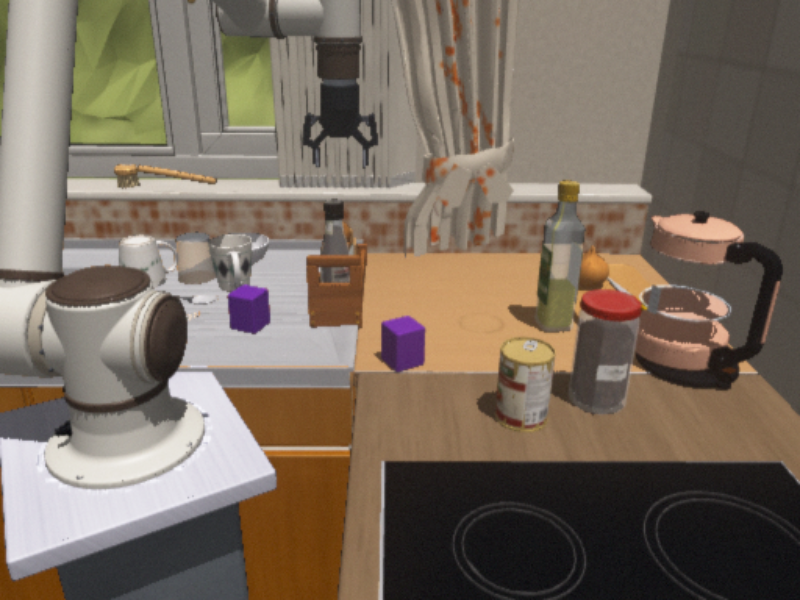

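All five stand upright in order: the jar is at wrist px (405,120), the shaker at (405,203) and the block at (405,278), with gaps of about 2 mm or less. The tin and oil bottle are untouched.

```bash
python3 -c "
from bench import *
print(job_done())"
```

```text
the job is handed in; nothing more can be done
None
```

I handed the job in at about 44 s: the sauce bottle, pepper mill, spice jar and salt shaker stand upright in one close row from the high end board, with the pale block upright after the shaker at the low end; about 30 mm stays open between the block and the low end board, and I don't know how it was judged.

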